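Pump up the pressure filtration vessel

ROBOT

A 7-joint arm with a two-finger parallel gripper is mounted at the origin on the work surface. World frame = base frame: x ahead of the robot, y to its left, z up, the work surface at z = 0. Lengths are in m, angles in rad, forces in N, time in s.
With the tool pointing down it reaches from about 0.4 to 0.85 m from the base axis. Payload 10.4 kg.
Tool frame: the origin (TCP) lies between the finger pads; the fingertips stand 8 mm ahead of it and the grasp point (between the pads) lies 11 mm behind it; z points along the fingers, x is the direction in which the jaws open and shut, and the axes are right-handed (so a half turn about z gives the same grasp; the last joint's range is limited). The gripper opens to 87 mm and grips with 3 to 60 N. Pads are 19 mm wide; open, the fingers measure 117 mm over their backs; the gripper's body (75 mm by 190 mm) begins 51 mm behind the grasp point.
Start: joints at [-1.294, 0.332, -0.065, 1.46, 0.022, 1.35, -0.088], TCP at [0.185, 0.597, 0.231] pointing down, gripper open.
Joint ranges: [-2.6, 2.6], [-0.5, 2.12], [-1.47, 1.34], [0.16, 2.42], [-1.27, 4.41], [0.06, 2.06], [-2.6, 2.6]. Speed limits (rad/s): [2.22, 2.22, 2.79, 2.79, 3.14, 3.14, 3.14].

INTERFACE

Orientations are given as a unit quaternion [x, y, z, w].
In Python, from bench import r, viewer gives the robot as it stands.
- The arm moves only by the tool apply_moves, never from a script. Its argument "increments" is a list of rows, each an object with "grip": the closure in counts, from 0 (fully open) to 255 (shut); "xyz": the shift along the tool's x, y, z in mm, a list of three; "rotation": the turn, a rotation vector about the tool's x, y, z in degrees, a list of three. A call has 1 to 5 rows; each row is the pose to reach, as a shift and turn from the pose measured when the call began, along the tool's axes at that moment; what a row does not reach only later rows make up. A row lasts 1/8 s, in which the tool goes at most 62.5 mm and 10.7 degrees, less where a joint would pass 70% of its speed; a pose out of reach is approached as far as the arm can. A call with a gripper value outside its range is refused whole. The fingers move at their own pace and stop on an object; "squeeze" is the grip in N (left out, the last holds). Time passes only in rows, so rows that repeat a pose let the fingers close. It gives the time, the measured TCP pose, the force and the opening at its end, in the units of the state.
- r.read_state(): the state, without advancing time (a new reading comes with each control period).
- viewer.camera(name): name is "scene" or "top" or "wrist"; returns a dict with "img" (384x512x3 uint8, blue, green, red), "range_z" (384x512 float32, m along the optical axis (not along the pixel's ray), 0 where there is no reading), "vertical_fov" (degrees; the focal length in pixels is half the picture's height over the tangent of half this angle, whatever the lens; pixels are square), "cx", "cy" (the principal point, pixels), "rvec" (rotation vector, rad) and "tvec" (3), from world to camera coordinates, as OpenCV has them. Camera axes: x right, y down, z forward; pixel columns grow to the right and rows downward; lengths in m; the calibration is good to about 2 mm. A picture is of the moment at which its call begins.
- r.close_job(): hands the job in, once; it reports no verdict.
The state is a dict: "time": time; "joint_positions": joint angles; "joint_vel": joint speeds; "joint_torque": joint torques, N m; "ee_pos": TCP position; "eef_rot": TCP orientation; "ft_force": force on the tool from outside, world axes, zero at the start; "torque": the same for the moment, N m; "width": finger opening in m.
Only numpy, scipy, OpenCV 4.12 (cv2) and the standard library are available. Lean on these libraries where they do the work, as an engineer would, in place of code of your own. Each camera call takes 0.05 s, during which the arm holds its last target.

TASK

Pressurise the stainless filtration vessel with its hand pump: with the fingertips press the pump's push knob all the way down and let it spring right back up, again and again, until the pressure indicator pin in the middle of the vessel's lid stands fully out. Push the knob only, do not grip it, do not touch the indicator pin, and leave the bottle, the loose cap, the vial and the vial rack where they stand. Finish with the knob up and the hand clear.

Things in the scene. Friction and masses are not known exactly. Their poses are not given: they have to be found in the camera images.
- pump_set: Pressure filtration set, fixed to the bench: base plate 140 x 320 mm (its x by y), 14 mm high, with a hand air pump at y = -85 mm (upright barrel 39 mm in diameter, its dark gland nut 45 mm in diameter ends 138 mm up) and a stainless vessel at y = +85 mm. Origin: centre of the plate's underside on the work surface; z up.
- lid_middle (a point): Middle of the top of the vessel's lid, 131 mm above the work surface. Lid 120 mm in diameter on a vessel 100 mm in diameter; wing nuts at the rim reach 142 mm, a brass relief valve 34 mm from the middle reaches 153 mm. A small outlet valve 60 mm high sticks out to 116 mm from the vessel's axis along +x. Axes as pump_set.
- pump_knob: The pump's black push knob, a flat-topped mushroom 54 mm in diameter and 21 mm thick on a 12 mm steel rod, upright above the barrel. Origin: centre of its underside, 172 mm above the work surface when up; it moves only straight up and down.
- knob_top (a point): Centre of the flat top face (48 mm in diameter) of the pump knob: 193 mm above the work surface when up, 163 mm when fully down. z up.
- plunger (a joint): How far the knob is pressed down, m: 0 fully up, 0.030 at the bottom stop. A spring lifts it when let go: about 5 N to start, 15 N at the bottom, 1 to 3 N more when moving fast. A full stroke (to the stop, then right up) raises the indicator pin by about 5 mm (the first by up to 9 mm), during the press; a press under 25 mm, or one begun before the knob is up, may raise it less or not at all.
- pin_head: Head of the pressure indicator pin: a plain steel button 22 mm in diameter, 8 mm thick, on a 12 mm steel stem, upright in a black bushing (30 mm in diameter, top 143 mm above the work surface) in the middle of the vessel's lid. Origin: centre of the head's underside.
- pin_top (a point): Centre of the top face of the pin's head: 151 mm above the work surface when the pin is right in, 181 mm when it is fully out.
- indicator_pin (a joint): How far the indicator pin stands out of its bushing, m: 0 right in (head on the bushing), 0.030 fully out. It starts between 0 and 0.0125 and needs about 3 to 5 full pump strokes. It does not sink back between strokes (0.2 mm at most); further strokes once it is fully out do nothing.
- media_bottle: Loose glass bottle with a blue screw cap, 72 mm in diameter, 150 mm tall, standing. Origin: centre of its underside. A bystander.
- bottle_cap: Loose blue screw cap, 44 mm in diameter, 22 mm high, lying on the work surface. Origin: centre of its underside. A bystander.
- sample_vial: Small clear sample vial with a white cap, 26 mm in diameter at the foot, 50 mm tall, standing. Origin: centre of its underside. A bystander.
- vial_rack: Green rack 90 x 120 x 30 mm (its x, y, z) with capped vials in it, 53 mm high in all. Origin: centre of its underside. A bystander.

How it is judged:
By the outcome, as a careful person would: the job done as asked, in the order asked, and still so for the second after the job is handed in, with the robot touching nothing.
It also fails if it takes over 48 s, if anything falls off the work surface, if the arm or the gripper's body presses on something with over 40 N, if the wrist force passes 120 N, or if a joint passes its speed limit or range.

## Working session

There is one attempt and no reset: what is moved stays moved. The work goes in short steps, Python scripts to look and compute and a tool call to move; the robot and the scene stay as the last step left them, time stands still between calls to the robot, and variables do not carry over. Pictures are saved under pics/ and viewed, and the job is handed in when it is done.

Besides the shell and the picture viewer there is one more tool, called after "Emit:" in YAML: its name, and indented under it one key for each argument. apply_moves: Moves the arm, as the interface text tells. Its arguments: {"type":"object","properties":{"increments":{"type":"array","items":{"type":"object","properties":{"grip":{"type":"number"},"xyz":{"type":"array","items":{"type":"number"}},"rotation":{"type":"array","items":{"type":"number"}}}}},"squeeze":{"type":"number"}},"required":["increments"]}

```bash
mkdir -p pics; cat > h.py <<'E'
import numpy as np,cv2
from bench import r,viewer
def cam(n,tag):
    c=viewer.camera(n); cv2.imwrite(f'pics/{tag}.png',c['img']); 
    c['f']=192/np.tan(np.radians(c['vertical_fov'])/2); c['R']=cv2.Rodrigues(np.array(c['rvec'],float))[0]; c['t']=np.array(c['tvec'],float).ravel()
    return c
def ray(c,u,v):
    d=c['R'].T@np.array([(u-c['cx'])/c['f'],(v-c['cy'])/c['f'],1.]); o=-c['R'].T@c['t']; return o,d
def onz(c,u,v,z):
    o,d=ray(c,u,v); return o+d*(z-o[2])/d[2]
def proj(c,p):
    q=c['R']@np.array(p)+c['t']; return q[0]/q[2]*c['f']+c['cx'],q[1]/q[2]*c['f']+c['cy']
def cloud(c):
    z=c['range_z']; v,u=np.mgrid[:384,:512]; q=np.stack([(u-c['cx'])/c['f']*z,(v-c['cy'])/c['f']*z,z],-1)
    P=(q-c['t'])@c['R']; P[z==0]=np.nan; return P
E
python3 - <<'E'
from h import *
import pickle
for n in('scene','top','wrist'):
    c=cam(n,n+'0'); pickle.dump(c,open(n+'0.pkl','wb')); print(n,c['f'],c['cx'],c['cy'],-c['R'].T@c['t'])
s=r.read_state(); print(s)
E
```

```text
scene 478.5048554916064 259.71009754927223 193.82565644528012 [ 1.20632957 -0.85666355  0.9998095 ]
top 476.89499975055776 258.21408678684423 189.3131889557618 [0.40060719 0.04424904 1.2261218 ]
wrist 273.3586118595117 253.1128398702638 191.51971999506227 [0.11723192 0.61811816 0.38307397]
{'time': 0.15, 'joint_positions': array([-1.29358303,  0.33272307, -0.06470616,  1.4607278 ,  0.0215885 ,
        1.34988514, -0.08849958]), 'joint_vel': array([ 3.05450816e-04, -1.52068043e-03, -2.53841471e-04, -3.52868638e-03,
       -2.60005079e-05, -1.57077753e-03,  1.11860025e-03]), 'joint_torque': array([ 1.50312080e-03, -6.23633194e+01,  2.52329127e-02, -3.90145218e+01,
       -6.12934143e-02,  3.72328854e-02,  1.00659065e-04]), 'ee_pos': array([0.18450024, 0.59686248, 0.22994881]), 'eef_rot': array([ 8.04773935e-01,  5.93581198e-01, -4.12727456e-04,  3.23403323e-04]), 'ft_force': array([-0.32989281, -0.12975731,  0.25067841]), 'torque': array([-0.06145946,  0.01655015, -0.00701035]), 'width': 0.08714395799149247}
```

View pics/scene0.png

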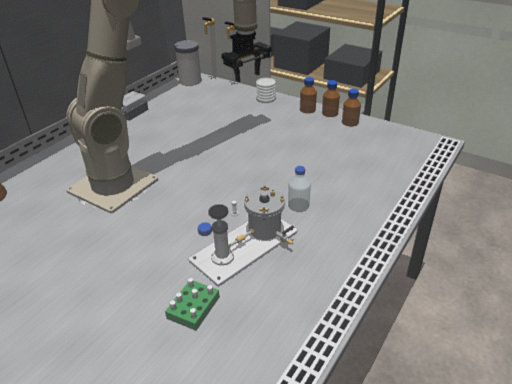

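View pics/top0.png

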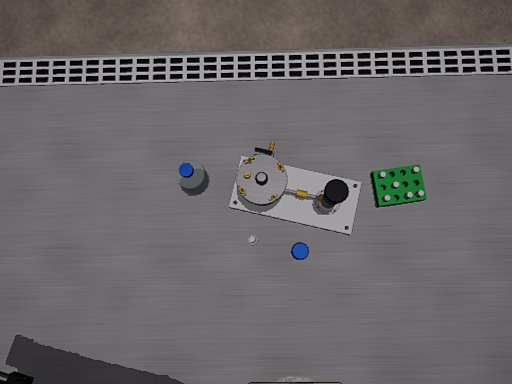

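View pics/wrist0.png

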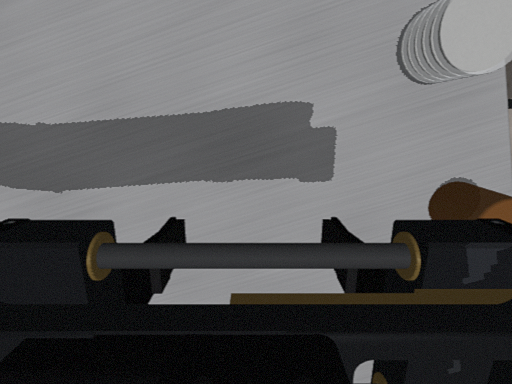

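The top view shows the knob at about (336,191), the pin at (262,178) and the base plate between them. The cap is at (300,251), the vial at (252,239), the bottle at (192,180) and the rack at (399,186). The hand is far off to the left.

```bash
python3 - <<'E'
from h import *
import pickle
c=pickle.load(open('top0.pkl','rb')); s=pickle.load(open('scene0.pkl','rb'))
g=c['img'].max(2); m=((g<45)*255).astype(np.uint8)
k,_=cv2.findContours(m[150:230,310:360],cv2.RETR_EXTERNAL,cv2.CHAIN_APPROX_NONE)
b=max(k,key=cv2.contourArea); print(cv2.contourArea(b),cv2.fitEllipse(b),cv2.minEnclosingCircle(b))
(x,y),rad=cv2.minEnclosingCircle(b); x+=310;y+=150
P=cloud(c); print('depth at knob',P[int(y),int(x)])
K=onz(c,x,y,.19); print('knob',K)
# cloud check
A=P.reshape(-1,3); q=A[(A[:,2]>.185)&(A[:,2]<.2)&(np.hypot(*(A[:,:2]-K[:2]).T)<.04)]; print('cloud',np.nanmean(q,0),(q.min(0)+q.max(0))/2,len(q))
q=A[(np.hypot(*(A[:,:2]-K[:2]).T)>.12)&(A[:,2]>.12)&(A[:,2]<.145)&(np.hypot(*(A[:,:2]-K[:2]).T)<.25)]; print('lid',(q.min(0)+q.max(0))/2,q.mean(0))
print('pinhead depth',[P[178,u].round(4).tolist() for u in(258,260,262,264,266)])
print('rack',[onz(c,*p,.03) for p in((373,180),(377,206),(426,200),(420,166))])
for nm,p in dict(cap=(300,251,.022),vial=(252,239,.05),bot=(186,170,.15)).items(): print(nm,onz(c,*p))
# scene: knob
S=cloud(s).reshape(-1,3); q=S[(S[:,2]>.188)&(S[:,2]<.2)&(np.hypot(*(S[:,:2]-K[:2]).T)<.05)]; print('scene',(q.min(0)+q.max(0))/2,q.mean(0),len(q))
for n,c,(a,b2,d,e) in(('top',c,(140,250,170,440)),('scene',s,(170,290,170,320))):
    cv2.imwrite(f'pics/{n}0z.png',cv2.resize(c['img'][a:b2,d:e],None,fx=2.9,fy=2.9,interpolation=2))
E
```

```text
506.0 ((24.209938049316406, 42.84101486206055), (21.943838119506836, 30.542207717895508), 39.049278259277344) ((23.977272033691406, 44.022727966308594), 15.588591575622559)
depth at knob [ 0.54900613 -0.08928337  0.18908736]
knob [ 0.54878962 -0.09129026  0.19      ]
cloud [ 0.555281   -0.09653593  0.19185325] [ 0.55570343 -0.09620888  0.19165394] 471
lid [0.59669072 0.07023919 0.13407353] [0.59570844 0.07036338 0.13163732]
pinhead depth [[0.5935, 0.0754, 0.1559], [0.5934, 0.0708, 0.1556], [0.5938, 0.0663, 0.1529], [0.593, 0.0617, 0.1574], [0.5955, 0.0573, 0.1429]]
rack [array([ 0.60582536, -0.21173361,  0.03      ]), array([ 0.53954982, -0.21844479,  0.03      ]), array([ 0.55270576, -0.34096526,  0.03      ]), array([ 0.63968345, -0.33164384,  0.03      ])]
cap [ 0.43041269 -0.02346701  0.022     ]
vial [0.46052067 0.09507748 0.05      ]
bot [0.61627933 0.2417038  0.15      ]
scene [ 0.55953088 -0.09682437  0.1928962 ] [ 0.55965903 -0.09732373  0.19284957] 209
```

View pics/top0z.png

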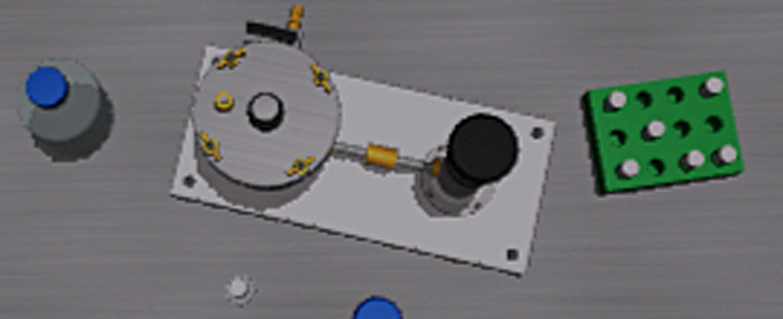

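Emit:
apply_moves:
  increments:
    - {"grip": 255, "xyz": [-25, 35, -20], "rotation": [0, 0, 0]}
    - {"grip": 255, "xyz": [-60, 85, -30], "rotation": [0, 0, 0]}
    - {"grip": 255, "xyz": [-95, 134, -30], "rotation": [0, 0, 0]}
    - {"grip": 255, "xyz": [-130, 184, -30], "rotation": [0, 0, 0]}
    - {"grip": 255, "xyz": [-165, 234, -30], "rotation": [0, 0, 0]}
  squeeze: 10

```text
time: 0.78
ee_pos: [0.3602, 0.3683, 0.2601]
eef_rot: [0.805, 0.594, -0.0, 0.0]
ft_force: [0.9, 0.1, 0.1]
width: 0.045
```

Zoomed in, the knob disc is centred at crop (482,150), which is full-image (336,192). That agrees with the cloud centre (0.556,-0.0965). Next I'll carry on towards the knob.

Emit:
apply_moves:
  increments:
    - {"grip": 255, "xyz": [-45, 40, 0], "rotation": [0, 0, 0]}
    - {"grip": 255, "xyz": [-92, 79, 0], "rotation": [0, 0, 0]}
    - {"grip": 255, "xyz": [-139, 118, 0], "rotation": [0, 0, 0]}
    - {"grip": 255, "xyz": [-186, 157, 0], "rotation": [0, 0, 0]}
    - {"grip": 255, "xyz": [-233, 196, 0], "rotation": [0, 0, 0]}

```text
time: 1.4
ee_pos: [0.479, 0.0859, 0.2604]
eef_rot: [0.805, 0.594, -0.0, 0.0]
ft_force: [1.3, 0.0, -0.5]
width: 0.0018
```

```bash
cat > go.py <<'E'
from h import *
from scipy.spatial.transform import Rotation as Ro
import sys
s=r.read_state(); d=np.array(eval(sys.argv[1]))-s['ee_pos']
print(s['time'],s['ee_pos'],'tool mm',Ro.from_quat(s['eef_rot']).inv().apply(d)*1000,s['joint_positions'].round(2),s['ft_force'],s['width'])
E
python3 go.py [.556,-.0965,.225]
```

```text
1.4 [0.4790272  0.08587424 0.26038002] tool mm [-151.51246521  127.36926837   35.46777359] [-0.67 -0.01  0.4   1.79  0.    1.36  1.  ] [ 1.3359914   0.02073382 -0.48482664] 0.0018211596679134124
```

Emit:
apply_moves:
  increments:
    - {"grip": 255, "xyz": [-45, 38, 0], "rotation": [0, 0, 0]}
    - {"grip": 255, "xyz": [-90, 76, 0], "rotation": [0, 0, 0]}
    - {"grip": 255, "xyz": [-130, 110, 10], "rotation": [0, 0, 0]}
    - {"grip": 255, "xyz": [-151, 127, 30], "rotation": [0, 0, 0]}
    - {"grip": 255, "xyz": [-151, 127, 35], "rotation": [0, 0, 0]}

```text
time: 2.02
ee_pos: [0.5552, -0.0981, 0.224]
eef_rot: [0.806, 0.592, -0.001, -0.0]
ft_force: [0.6, 0.1, 0.6]
width: 0.0002
```

```bash
python3 go.py [.556,-.0965,.225]; python3 - <<'E'
from h import *
c=cam('scene','s1');t=cam('top','t1')
for n,c,(a,b2,d,e) in(('s1z',c,(130,290,170,350)),('t1z',t,(140,250,170,440))):
    cv2.imwrite(f'pics/{n}.png',cv2.resize(c['img'][a:b2,d:e],None,fx=2.9,fy=2.9,interpolation=2))
E
```

```text
2.025 [ 0.5551606  -0.09813901  0.22398738] tool mm [ 1.81248544  0.30964601 -1.01752117] [-0.42  0.22  0.6   1.66 -0.13  1.3   1.47] [0.59977373 0.13088865 0.60578245] 0.0002274181540013642
```

View pics/s1z.png

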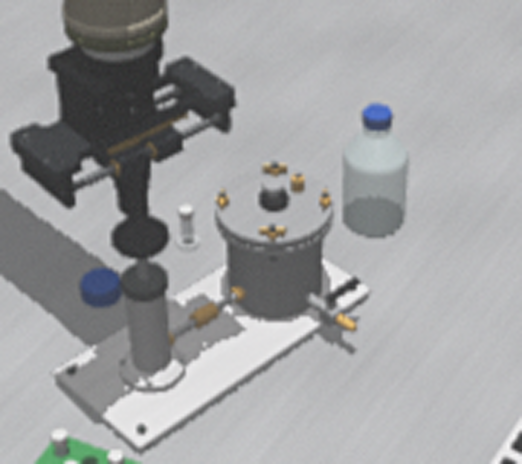

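View pics/t1z.png

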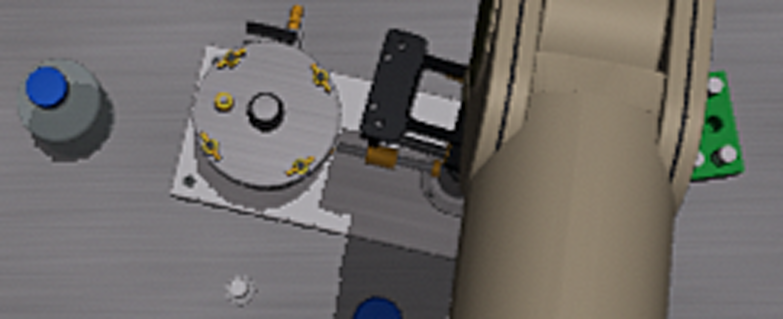

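The side view shows the closed fingertips centred over the knob, with a clear gap. The pin is low in the lid at crop (274,195). First press.

Emit:
apply_moves:
  increments:
    - {"grip": 255, "xyz": [2, 0, 20], "rotation": [0, 0, 0]}
    - {"grip": 255, "xyz": [2, 0, 32], "rotation": [0, 0, 0]}
    - {"grip": 255, "xyz": [2, 0, 44], "rotation": [0, 0, 0]}
    - {"grip": 255, "xyz": [2, 0, 53], "rotation": [0, 0, 0]}
    - {"grip": 255, "xyz": [2, 0, 53], "rotation": [0, 0, 0]}

```text
time: 2.75
ee_pos: [0.5564, -0.0913, 0.1734]
eef_rot: [0.804, 0.595, 0.0, -0.001]
ft_force: [-4.7, 2.8, 14.1]
width: 0.0004
```

```bash
python3 go.py [.556,-.0965,.171]; python3 - <<'E'
from h import *
c=cam('scene','s2')
for n,c,(a,b2,d,e) in(('s2z',c,(150,270,190,310)),):
    cv2.imwrite(f'pics/{n}.png',cv2.resize(c['img'][a:b2,d:e],None,fx=4,fy=4,interpolation=2))
P=cloud(c).reshape(-1,3); q=P[np.hypot(P[:,0]-.595,P[:,1]-.069)<.009]; print('pin',np.nanmax(q[:,2]),np.sort(q[:,2])[-12:].round(4))
E
```

```text
2.75 [ 0.55639477 -0.09131999  0.17338579] tool mm [-5.07236424  1.14015537  2.37729978] [-0.42  0.26  0.59  1.73 -0.15  1.2   1.48] [-4.73227827  2.81665748 14.14099915] 0.00039454521355687227
pin 0.16800435582202256 [0.1634 0.1635 0.1635 0.1639 0.1639 0.1651 0.1653 0.1656 0.1658 0.1659
 0.1662 0.168 ]
```

View pics/s2z.png

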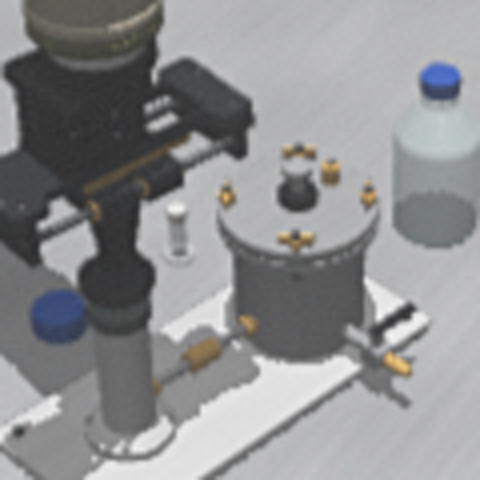

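The knob is down on the gland and the pin has risen to about z=0.166. I'll press to the stop and then release fully.

Emit:
apply_moves:
  increments:
    - {"grip": 255, "xyz": [0, 0, 5], "rotation": [0, 0, 0]}
    - {"grip": 255, "xyz": [0, 0, 7], "rotation": [0, 0, 0]}

```text
time: 3.05
ee_pos: [0.5567, -0.0913, 0.1711]
eef_rot: [0.804, 0.595, 0.002, -0.001]
ft_force: [-22.1, 0.8, 51.1]
width: 0.0007
```

Emit:
apply_moves:
  increments:
    - {"grip": 255, "xyz": [-2, 0, -20], "rotation": [0, 0, 0]}
    - {"grip": 255, "xyz": [-5, 0, -40], "rotation": [0, 0, 0]}
    - {"grip": 255, "xyz": [-5, 0, -50], "rotation": [0, 0, 0]}
    - {"grip": 255, "xyz": [-5, 0, -50], "rotation": [0, 0, 0]}

```text
time: 3.55
ee_pos: [0.5553, -0.0955, 0.2215]
eef_rot: [0.804, 0.595, 0.002, -0.001]
ft_force: [0.1, 0.5, 0.1]
width: 0.0004
```

```bash
cat > look.py <<'E'
from h import *
import sys
n=sys.argv[1]
c=cam('scene',n)
cv2.imwrite(f'pics/{n}z.png',cv2.resize(c['img'][150:270,190:310],None,fx=4,fy=4,interpolation=2))
P=cloud(c).reshape(-1,3); q=P[np.hypot(P[:,0]-.595,P[:,1]-.069)<.009]; print('pin',np.sort(q[:,2])[-8:].round(4))
q=P[(np.hypot(P[:,0]-.557,P[:,1]+.0965)<.024)&(np.hypot(P[:,0]-.557,P[:,1]+.0965)>.015)]; print('knob',np.median(q[q[:,2]<.2,2][q[q[:,2]<.2,2]>.14]))
E
python3 go.py [.556,-.0965,.171]; python3 look.py s3
```

```text
3.55 [ 0.55534516 -0.09549185  0.22153518] tool mm [-0.9851314   0.8265076  50.53312117] [-0.42  0.21  0.6   1.67 -0.13  1.29  1.47] [0.09395957 0.53777327 0.13377459] 0.0004366425466555642
pin [0.1652 0.1654 0.1655 0.1663 0.167  0.1674 0.1682 0.1698]
knob 0.19240251975464584
```

View pics/s3z.png

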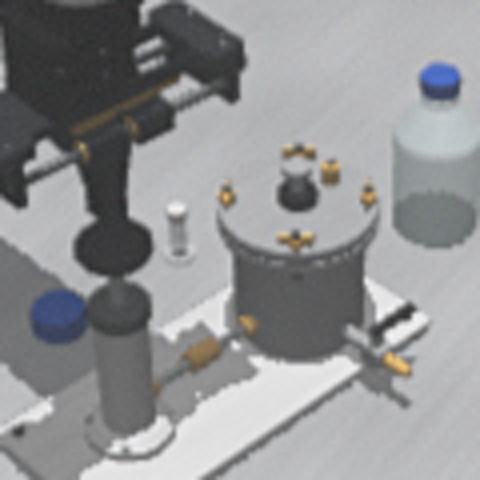

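The knob is back up (top 0.192), the pin is at about 0.166, and the stop is at TCP z≈0.171. Stroke 2.

Emit:
apply_moves:
  increments:
    - {"grip": 255, "xyz": [0, 0, 20], "rotation": [0, 0, 0]}
    - {"grip": 255, "xyz": [0, 0, 34], "rotation": [0, 0, 0]}
    - {"grip": 255, "xyz": [0, 0, 46], "rotation": [0, 0, 0]}
    - {"grip": 255, "xyz": [0, 0, 53], "rotation": [0, 0, 0]}
    - {"grip": 255, "xyz": [0, 0, 53], "rotation": [0, 0, 0]}

```text
time: 4.22
ee_pos: [0.5558, -0.0953, 0.1712]
eef_rot: [0.804, 0.595, 0.003, -0.001]
ft_force: [-12.8, 2.4, 39.9]
width: 0.0005
```

Emit:
apply_moves:
  increments:
    - {"grip": 255, "xyz": [0, 0, 0], "rotation": [0, 0, 0]}
    - {"grip": 255, "xyz": [0, 0, -20], "rotation": [0, 0, 0]}
    - {"grip": 255, "xyz": [-3, 0, -40], "rotation": [0, 0, 0]}
    - {"grip": 255, "xyz": [-3, 0, -50], "rotation": [0, 0, 0]}
    - {"grip": 255, "xyz": [-3, 0, -50], "rotation": [0, 0, 0]}

```text
time: 4.85
ee_pos: [0.5547, -0.0982, 0.2209]
eef_rot: [0.804, 0.595, 0.003, -0.001]
ft_force: [-0.0, -0.3, -0.6]
width: 0.0004
```

```bash
python3 go.py [.556,-.0965,.1685]; python3 look.py s4
```

```text
4.85 [ 0.55469377 -0.09815569  0.22085887] tool mm [ 1.64734555  0.65807018 52.37129137] [-0.42  0.21  0.6   1.67 -0.13  1.29  1.48] [-0.02859385 -0.27838111 -0.57151044] 0.00044980516597801416
pin [0.1695 0.1696 0.1699 0.1703 0.1707 0.1708 0.1712 0.1714]
knob 0.19227378993372873
```

Pin is at about 0.1705. Stroke 3.

Emit:
apply_moves:
  increments:
    - {"grip": 255, "xyz": [2, 0, 20], "rotation": [0, 0, 0]}
    - {"grip": 255, "xyz": [2, 0, 34], "rotation": [0, 0, 0]}
    - {"grip": 255, "xyz": [2, 0, 46], "rotation": [0, 0, 0]}
    - {"grip": 255, "xyz": [2, 0, 52], "rotation": [0, 0, 0]}
    - {"grip": 255, "xyz": [2, 0, 52], "rotation": [0, 0, 0]}

```text
time: 5.52
ee_pos: [0.5557, -0.0962, 0.1713]
eef_rot: [0.804, 0.595, 0.004, -0.001]
ft_force: [-13.7, 1.3, 36.4]
width: 0.0005
```

Emit:
apply_moves:
  increments:
    - {"grip": 255, "xyz": [0, 0, 0], "rotation": [0, 0, 0]}
    - {"grip": 255, "xyz": [0, 0, -20], "rotation": [0, 0, 0]}
    - {"grip": 255, "xyz": [0, 0, -40], "rotation": [0, 0, 0]}
    - {"grip": 255, "xyz": [0, 0, -50], "rotation": [0, 0, 0]}
    - {"grip": 255, "xyz": [0, 0, -50], "rotation": [0, 0, 0]}

```text
time: 6.15
ee_pos: [0.5554, -0.0964, 0.2209]
eef_rot: [0.804, 0.595, 0.004, -0.001]
ft_force: [-0.4, -0.5, -0.8]
width: 0.0004
```

```bash
python3 go.py [.556,-.0965,.1685]; python3 look.py s5
```

```text
6.15 [ 0.55537868 -0.09637785  0.22088044] tool mm [-0.33258302  0.50544488 52.38077456] [-0.42  0.21  0.6   1.67 -0.13  1.29  1.48] [-0.39329609 -0.498534   -0.81688918] 0.00039145659833600405
pin [0.1754 0.1761 0.1767 0.1768 0.1769 0.1771 0.1773 0.178 ]
knob 0.192087841971393
```

Pin is at about 0.176. Stroke 4.

Emit:
apply_moves:
  increments:
    - {"grip": 255, "xyz": [0, 0, 20], "rotation": [0, 0, 0]}
    - {"grip": 255, "xyz": [0, 0, 34], "rotation": [0, 0, 0]}
    - {"grip": 255, "xyz": [0, 0, 46], "rotation": [0, 0, 0]}
    - {"grip": 255, "xyz": [0, 0, 52], "rotation": [0, 0, 0]}
    - {"grip": 255, "xyz": [0, 0, 52], "rotation": [0, 0, 0]}

```text
time: 6.82
ee_pos: [0.5559, -0.0963, 0.1713]
eef_rot: [0.804, 0.595, 0.005, -0.001]
ft_force: [-12.5, 2.0, 36.0]
width: 0.0007
```

Emit:
apply_moves:
  increments:
    - {"grip": 255, "xyz": [0, 0, 0], "rotation": [0, 0, 0]}
    - {"grip": 255, "xyz": [0, 0, -20], "rotation": [0, 0, 0]}
    - {"grip": 255, "xyz": [0, 0, -40], "rotation": [0, 0, 0]}
    - {"grip": 255, "xyz": [0, 0, -50], "rotation": [0, 0, 0]}
    - {"grip": 255, "xyz": [0, 0, -50], "rotation": [0, 0, 0]}

```text
time: 7.45
ee_pos: [0.5555, -0.0966, 0.2209]
eef_rot: [0.804, 0.595, 0.004, -0.002]
ft_force: [0.3, -0.1, -0.2]
width: 0.0002
```

```bash
python3 go.py [.556,-.0965,.1685]; python3 look.py s6
```

```text
7.45 [ 0.55550583 -0.09664683  0.22086887] tool mm [-0.18757069  0.28383899 52.37030036] [-0.42  0.21  0.6   1.67 -0.13  1.29  1.48] [ 0.29928734 -0.13061013 -0.21705025] 0.0001739071747039245
pin [0.1802 0.1802 0.1809 0.1811 0.1813 0.1817 0.1819 0.1829]
knob 0.19251182773686093
```

The pin is at about 0.181, so close to fully out. Extra strokes do no harm, so I'll do one more to be sure and then compare.

Emit:
apply_moves:
  increments:
    - {"grip": 255, "xyz": [0, 0, 20], "rotation": [0, 0, 0]}
    - {"grip": 255, "xyz": [0, 0, 34], "rotation": [0, 0, 0]}
    - {"grip": 255, "xyz": [0, 0, 46], "rotation": [0, 0, 0]}
    - {"grip": 255, "xyz": [0, 0, 52], "rotation": [0, 0, 0]}
    - {"grip": 255, "xyz": [0, 0, 52], "rotation": [0, 0, 0]}

```text
time: 8.12
ee_pos: [0.556, -0.0965, 0.1712]
eef_rot: [0.804, 0.595, 0.005, -0.002]
ft_force: [-12.9, 2.3, 36.4]
width: 0.0004
```

Emit:
apply_moves:
  increments:
    - {"grip": 255, "xyz": [0, 0, 0], "rotation": [0, 0, 0]}
    - {"grip": 255, "xyz": [0, 0, -20], "rotation": [0, 0, 0]}
    - {"grip": 255, "xyz": [0, 0, -40], "rotation": [0, 0, 0]}
    - {"grip": 255, "xyz": [0, 0, -50], "rotation": [0, 0, 0]}
    - {"grip": 255, "xyz": [0, 0, -50], "rotation": [0, 0, 0]}

```text
time: 8.75
ee_pos: [0.5556, -0.097, 0.2208]
eef_rot: [0.804, 0.595, 0.005, -0.002]
ft_force: [-0.0, -0.2, -0.1]
width: 0.0006
```

```bash
python3 go.py [.556,-.0965,.1685]; python3 look.py s7; python3 - <<'E'
import cv2,numpy as np
for a,b in(('s5','s6'),('s6','s7')):
    d=np.abs(cv2.imread(f'pics/{a}.png').astype(int)-cv2.imread(f'pics/{b}.png'))[185:205,255:275].sum(); print(a,b,d)
cv2.imwrite('pics/cmp.png',np.hstack([cv2.resize(cv2.imread(f'pics/{n}.png')[178:212,245:285],None,fx=6,fy=6,interpolation=2) for n in('s5','s6','s7')]))
E
```

```text
8.75 [ 0.55558156 -0.09695829  0.2208416 ] tool mm [1.30621953e-02 1.01733151e-01 5.23451823e+01] [-0.42  0.21  0.6   1.67 -0.14  1.29  1.48] [-0.0375267  -0.15138252 -0.09491505] 0.0005930692173067719
pin [0.1802 0.1802 0.1802 0.1812 0.1819 0.1828 0.1828 0.1833]
knob 0.19231754289315475
s5 s6 5487
s6 s7 1799
```

View pics/cmp.png

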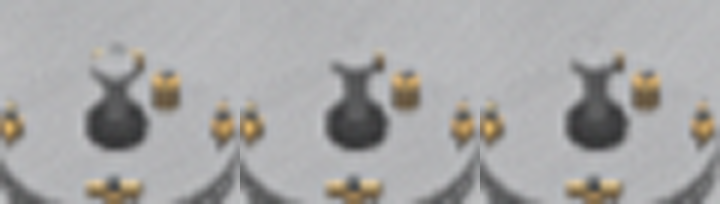

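The pin looks nearly the same in the last two frames (head at about (357,60) and (597,60) in the strip). One more stroke settles it, then I'll lift clear.

Emit:
apply_moves:
  increments:
    - {"grip": 255, "xyz": [0, 0, 20], "rotation": [0, 0, 0]}
    - {"grip": 255, "xyz": [0, 0, 34], "rotation": [0, 0, 0]}
    - {"grip": 255, "xyz": [0, 0, 46], "rotation": [0, 0, 0]}
    - {"grip": 255, "xyz": [0, 0, 52], "rotation": [0, 0, 0]}
    - {"grip": 255, "xyz": [0, 0, 52], "rotation": [0, 0, 0]}

```text
time: 9.43
ee_pos: [0.5561, -0.0968, 0.1712]
eef_rot: [0.804, 0.595, 0.006, -0.002]
ft_force: [-12.5, 1.6, 36.9]
width: 0.0005
```

Emit:
apply_moves:
  increments:
    - {"grip": 255, "xyz": [0, 0, 0], "rotation": [0, 0, 0]}
    - {"grip": 255, "xyz": [0, 0, -20], "rotation": [0, 0, 0]}
    - {"grip": 255, "xyz": [0, 0, -40], "rotation": [0, 0, 0]}
    - {"grip": 255, "xyz": [0, 0, -50], "rotation": [0, 0, 0]}
    - {"grip": 255, "xyz": [0, 0, -50], "rotation": [0, 0, 0]}

```text
time: 10.05
ee_pos: [0.5557, -0.0973, 0.2209]
eef_rot: [0.804, 0.595, 0.006, -0.002]
ft_force: [0.2, 0.4, -0.7]
width: 0.0004
```

Emit:
apply_moves:
  increments:
    - {"grip": 255, "xyz": [0, 0, -30], "rotation": [0, 0, 0]}
    - {"grip": 255, "xyz": [0, 0, -60], "rotation": [0, 0, 0]}
    - {"grip": 255, "xyz": [0, 0, -80], "rotation": [0, 0, 0]}
    - {"grip": 255, "xyz": [0, 0, -80], "rotation": [0, 0, 0]}
    - {"grip": 255, "xyz": [0, 0, -80], "rotation": [0, 0, 0]}

```text
time: 10.68
ee_pos: [0.5546, -0.098, 0.2992]
eef_rot: [0.804, 0.595, 0.005, -0.003]
ft_force: [-0.8, -1.1, -0.3]
width: 0.0006
```

```bash
python3 go.py [.556,-.0965,.1685]; python3 look.py s8; python3 - <<'E'
import cv2,numpy as np
for a,b in(('s6','s7'),('s7','s8'),('s6','s8')):
    d=np.abs(cv2.imread(f'pics/{a}.png').astype(int)-cv2.imread(f'pics/{b}.png'))[185:205,255:275].sum(); print(a,b,d)
E
```

```text
10.675 [ 0.55462278 -0.09795964  0.29918473] tool mm [  0.33507176   0.69696272 130.69784725] [-0.43  0.17  0.61  1.55 -0.11  1.45  1.46] [-0.84323055 -1.10376141 -0.28175615] 0.0006021985278579469
pin [0.1809 0.1813 0.1813 0.1816 0.1816 0.1818 0.1833 0.1835]
knob 0.19238837487938443
s6 s7 1799
s7 s8 1934
s6 s8 1971
```

View pics/s8.png

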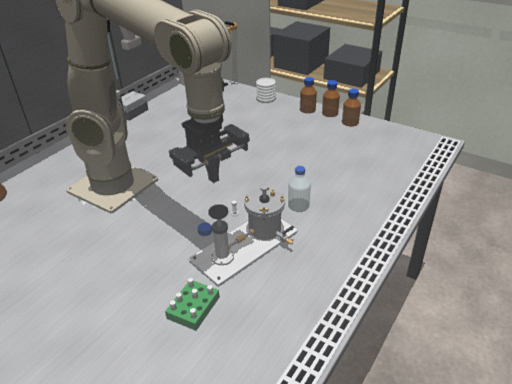

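The differences between frames are now just image noise, so the pin has stopped rising. The last picture shows the knob up at (218,211), the pin out at (264,190), the hand clear, and the bottle, cap, vial and rack where they were. Handing in.

```bash
python3 -c "
from bench import r
print(r.close_job())"
```

```text
the job is handed in; nothing more can be done
None
```

The vessel is pumped up: the indicator pin stands fully out, the knob is up, and I handed the job in with the hand clear, at about 10.7 s.

- **Strokes:** I gave six full strokes with the closed fingertips. Each pressed the knob to its stop, then let it spring right up. The first press paused just short of the stop before I finished it.
- **Pin:** From the depth image, its top rose from about 156 mm to 166, 170.5, 176.5 and then 181 mm. It stayed at 181–182 mm through strokes 5 and 6, and the pictures changed only by noise, so it was fully out after about four strokes.
- **Knob and hand:** The knob top measured 192 mm against 193 mm given. The fingertips ended about 98 mm above it, and the force reading was back near zero.
- **Bystanders:** The bottle, cap, vial and rack look unmoved in the last picture. I did not re-measure their positions.
- **Forces:** The first press ended at about 51 N down (56 N in all) at the fingertips, higher than I intended. Later strokes ended at 36–40 N down. All were well under the 120 N wrist limit. The 40 N limit is for the arm and gripper body, and I saw neither touch anything.

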